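# Dress the infusion mould

## Task

Dress the infusion mould: stand the red inlet fitting in the middle of the orange gate and the blue outlet fitting in the middle of the green vent, set the aluminium caul block on the black panel midway between the two with its long side along the mould's long side, and put the yellow gauge upright on the centre of the block. Stand the glass catch pot upright on the bench just past the green-vent end of the mould, in line with the two fittings and about 20 mm clear of the mould's edge. Put the gauge and the pot down rather than dropping them, and leave the bulb carton and the tape roll where they are.

Things in the scene. Friction and masses are not known exactly. Their poses are not given: they have to be found in the camera images.
- mould: Infusion mould, fixed flat on the bench: white plate with a black tape border and a black gridded panel in the middle, 150 (its x) x 300 (its y, the long side) x 8 mm high, everywhere flat on top. Origin at the centre of its underside, z up. It stands farther from the robot than the loose things, its long side roughly crosswise (world y, within 0.2 rad).
- gate: Orange square pad, 60 x 60 x 3 mm, fixed on one end of the mould, on its long centre line 110 mm from the mould's centre; which end varies. Origin at the centre of its underside, which lies on the mould's top (8 mm over the bench); its top is 11 mm over the bench.
- vent: Green square pad, same size and height as the orange one, fixed 110 mm from the mould's centre at the other end. Origin at the centre of its underside.
- inlet: Red resin inlet fitting, loose, upright: round foot 46 mm in diameter and 10 mm high, stem 26 mm in diameter from 10 to 42 mm, black nipple 12 mm (collar 15 mm) in diameter up to 58 mm; 60 g or so. Origin at the centre of its underside, z up.
- outlet: Blue vacuum outlet fitting, loose, upright: same shape and size as the red one (foot 46 x 10 mm, stem 26 mm wide from 10 to 42 mm, black nipple to 58 mm). Origin at the centre of its underside, z up.
- caul: Aluminium caul block with a thin red sole and two dark dots on its top, loose: 60 (its x, the long side) x 40 (its y) x 40 mm high, flat top, about 250 g. Origin at the centre of its underside, z up.
- gauge: Yellow round temperature gauge with a small white dial on top, loose: 44 mm in diameter, 28 mm high, about 80 g. Origin at the centre of its underside, z up.
- pot: Amber glass catch pot with a black lid, loose, closed: 54 mm in diameter (lid 55 mm, from 56 to 72 mm), 76 mm high with two small brass ports on the lid, about 180 g. Origin at the centre of its underside, z up.
- carton: Bystander: red and brown bulb carton, loose, 85 x 85 x 130 mm high, standing to one side of the mould. Origin at the centre of its underside.
- tape: Bystander: black tape roll lying flat, loose, 90 mm outside and 60 mm inside diameter, 24 mm high, to the other side of the mould. Origin at the centre of its underside.
Mind the look-alikes: they are no part of the job. There is more than one size of the pot; the one meant has the size given above.

How it is judged:
At the end, for the whole second after the job is handed in: Fittings upright on own pads within 12 mm; caul flat within 15 mm of the mould's centre, 0.25 rad of its long side; gauge within 12 mm of the caul's centre; pot on the bench past the vent, within 20 mm of the mould's long line, 69 to 110 mm from the vent's centre; all released, at rest (horizontal distance between inlet and gate below 0.012 m and height (world z) of inlet between 0.007 and 0.015 m and horizontal distance between outlet and vent below 0.012 m and height (world z) of outlet between 0.007 and 0.015 m and horizontal distance between caul and mould below 0.015 m and height (world z) of caul between 0.004 and 0.012 m and angle between the x axis of caul and the y axis of mould, either way round below 0.25 rad and horizontal distance between gauge and caul below 0.012 m and z of gauge in the frame of caul between 0.036 and 0.044 m and x of pot in the frame of mould between -0.02 and 0.02 m and horizontal distance between pot and vent between 0.069 and 0.11 m and horizontal distance between pot and gate above 0.25 m and height (world z) of pot between -0.004 and 0.004 m and angle between each of inlet, outlet, caul, gauge, pot's own z axis and vertical below 0.1 rad and linear speed of each of inlet, outlet, caul, gauge, pot below 0.02 m/s and contact force between each of inlet, outlet, caul, gauge, pot and the fingers below 0.1 N); the robot touches nothing.
It fails at once if the bulb carton is moved by more than 20 mm (distance of carton from where it was at the start of the episode above 0.02 m).
It fails at once if the tape roll is moved by more than 20 mm (distance of tape from where it was at the start of the episode above 0.02 m).
It fails at once if the gauge is dropped (falls freely faster than 0.6 m/s, about 20 mm) (contact force between gauge and the fingers below 0.1 N and linear speed of gauge above 0.6 m/s).
It fails at once if the glass pot is dropped (falls freely faster than 0.6 m/s, about 20 mm) (contact force between pot and the fingers below 0.1 N and linear speed of pot above 0.6 m/s).
It also fails if it takes over 115 s, if anything falls off the work surface, if the arm or the gripper's body presses on something with over 40 N, if the wrist force passes 120 N, or if a joint passes its speed limit or range.

## Robot

A 6-joint arm with a two-finger parallel gripper is mounted at the origin on the work surface. World frame = base frame: x ahead of the robot, y to its left, z up, the work surface at z = 0. Lengths are in m, angles in rad, forces in N, time in s.
With the tool pointing down it reaches from about 0.35 to 0.775 m from the base axis. Payload 5.5 kg.
Tool frame: the origin (TCP) lies at the very end of the fingers, on their centre line; the grasp point (between the pads) lies 19 mm behind it (grip_point_offset is the distance from the TCP to the grasp point, in m); z points along the fingers, y is the direction in which the jaws open and shut (so a half turn about z gives the same grasp; the last joint's range is limited). The gripper opens to 85 mm and grips with 20 to 120 N. Pads are 22 mm wide; open, the fingers measure 114 mm over their backs; the gripper's body (76 mm by 85 mm) begins 54 mm behind the grasp point. The pads swing forward as they close: fully open they stand 13 mm farther back than shut.
Start: joints at [1.177, 0.313, 0.046, 1.304, 0, 1.431], TCP at [0.144, 0.557, 0.231] pointing down, gripper open.
Joint ranges: [-2.76, 2.76], [-0.86, 1.69], [-1.03, 1.26], [-2.2, 2.34], [-1.47, 1.5], [-3.14, 3.14]. Speed limits (rad/s): [2.57, 2.57, 3.14, 3.14, 3.14, 3.14].

## Interface

Orientations are given as a unit quaternion [w, x, y, z].
In Python, from workcell import * gives the robot as it stands.
- The arm moves only by the shell command python3 -m crank 'ROWS' [OPENING] [FORCE]. ROWS is a JSON object of lists of equal length, an entry for each row: "travel": the shift along the tool's x, y, z in units of 40 mm (1.0 is 40 mm), a list of three; "turn": the turn about the tool's z in rad. In form: {"travel": [[x, y, z], ...], "turn": [turn, ...]}. A call has 1 to 5 rows; each row is the pose to reach, as a shift and turn from the pose commanded when the call began, along the tool's axes at that moment; what a row does not reach only later rows make up. A row lasts 1/12 s, in which the tool goes at most 41.7 mm and 7.16 degrees, less where a joint would pass 70% of its speed; a pose out of reach is approached as far as the arm can. A call with a gripper value outside its range is refused whole. OPENING is the finger opening in mm, from 0 to 85.4, set as the call begins (- or left out, the last holds). The fingers move at their own pace and stop on an object; FORCE is the grip in N (left out, the last holds). Time passes only in rows, so rows that repeat a pose let the fingers close. It gives the time, the measured TCP pose, the force and the opening at its end, in the units of the state.
- get_state(): the state, without advancing time (a new reading comes with each control period).
- read_camera(name): name is "side" or "top" or "wrist"; returns a dict with "image" (420x560x3 uint8, red, green, blue), "K" (3x3 intrinsics, pixels), "R" (3x3) and "t" (3): a world point X has camera coordinates R X + t. Camera axes: x right, y down, z forward; pixel columns grow to the right and rows downward; lengths in m; the calibration is good to about 2 mm. The wrist camera is an equidistant fisheye: a pixel r from the principal point sees the ray r / f radians off the axis. A picture is of the moment at which its call begins. There is no depth.
- hand_in(): hands the job in, once; it reports no verdict.
The state is a dict: "clock": time; "joint_pos": joint angles; "qvel": joint speeds; "tau": joint torques, N m; "tcp_pos": TCP position; "orientation": TCP orientation; "wrist_force": force on the tool from outside, world axes, zero at the start; "ft_torque": the same for the moment, N m; "finger_gap": finger opening in m.
Only numpy, scipy, OpenCV 4.12 (cv2) and the standard library are available. Lean on these libraries where they do the work, as an engineer would, in place of code of your own. Each camera call takes 0.05 s, during which the arm holds its last target. There are 200 camera calls.

## Working session

There is one attempt and no reset: what is moved stays moved. The work goes in short steps, Python scripts to look and compute and a shell command to move; the robot and the scene stay as the last step left them, time stands still between calls to the robot, and variables do not carry over. Pictures are saved under pics/ and viewed, about 12 in all and at most 16, crops included, and the job is handed in when it is done.

```bash
mkdir -p pics; ls
python3 - <<'E'
from workcell import *
import cv2,numpy as np
s=get_state();print(s)
for n in("top","side"):
    c=read_camera(n);cv2.imwrite(f"pics/{n}0.png",cv2.cvtColor(c["image"],cv2.COLOR_RGB2BGR));print(n,c["K"].tolist(),c["R"].tolist(),c["t"].tolist())
    np.savez(f"pics/{n}0.npz",**c)
E
```

```text
pics
{'clock': 0.0, 'joint_pos': array([ 1.17738527e+00,  3.13985681e-01,  4.49556175e-02,  1.30361872e+00,
       -1.10795535e-05,  1.43119309e+00]), 'qvel': array([-1.01964549e-04,  1.58864496e-03,  8.46845812e-05,  3.29820950e-04,
       -1.77739894e-04,  1.45405742e-03]), 'tau': array([ 1.71646725e-04, -4.80631149e+01,  2.98528790e+01,  1.95566023e-02,
       -4.48624280e-05, -7.96286599e-06]), 'tcp_pos': array([0.14418645, 0.55607984, 0.23040771]), 'orientation': array([-2.38591126e-04,  1.26563501e-01,  9.91958075e-01, -8.94990506e-04]), 'wrist_force': array([0.16660162, 0.38169311, 1.11396631]), 'ft_torque': array([0.00015597, 0.04569357, 0.00809602]), 'finger_gap': 0.08545636753246996}
top [[497.8309893018577, 0.0, 283.35874738745474], [0.0, 497.8309893018577, 203.47672820982717], [0.0, 0.0, 1.0]] [[-0.018384252760162086, -0.9997454116111515, -0.013081712919198395], [-0.9832282629407296, 0.020451907742706422, -0.18122886752457495], [0.181450274744919, 0.00953055256182303, -0.9833539374827663]] [0.030966576892634465, 0.4878166817583371, 1.265673492237821]
side [[483.368804517844, 0.0, 277.70359003869896], [0.0, 483.368804517844, 213.82770892165198], [0.0, 0.0, 1.0]] [[0.6910909865679967, -0.722726623522027, 0.007712064374923155], [-0.43264074047888884, -0.4222032395213499, -0.7965967701513461], [0.5789777525625245, 0.5471842945389858, -0.6044618348973909]] [-0.34582104617579756, 0.282627666415464, 0.9852506911206839]
```

View pics/top0.png

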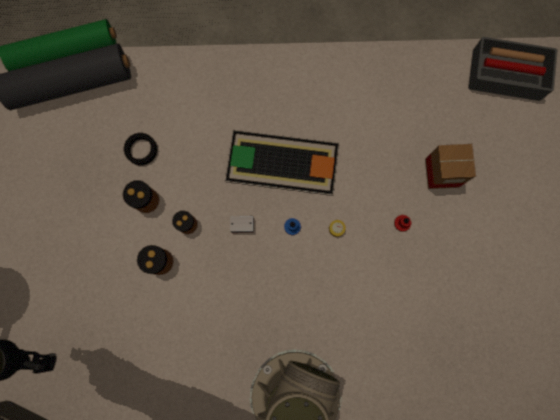

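View pics/side0.png

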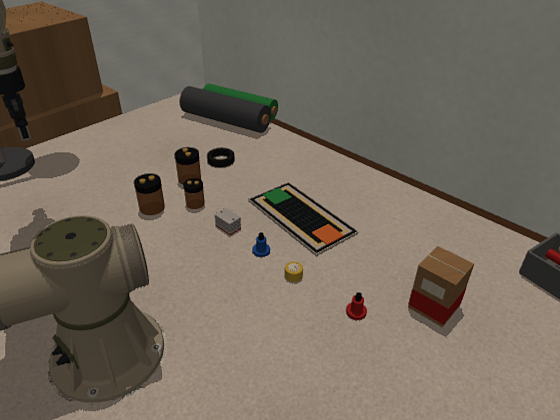

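Top view: green vent (243,157) on the left (+y), orange gate (322,167), caul (242,224), blue outlet (292,227), gauge (337,229), red inlet (402,223), carton (450,167), tape (140,149). There are three pot candidates, at (140,195), (184,222) and (154,260). The small one at (184,222) looks like the 55 mm lid; I'll measure it and crop to check.

```bash
cat > h.py <<'E'
import cv2,numpy as np
from workcell import *
def cross(c,uv,z):
    K,R,t=c["K"],c["R"],c["t"]; d=R.T@np.linalg.inv(K)@np.array([uv[0],uv[1],1.]); o=-R.T@t
    return o+d*(z-o[2])/d[2]
def proj(c,X):
    p=c["K"]@(c["R"]@np.array(X)+c["t"]); return p[:2]/p[2]
def seg(c,lo,hi,box,minA=8):
    h=cv2.cvtColor(c["image"],cv2.COLOR_RGB2HSV); m=cv2.inRange(h,np.array(lo),np.array(hi))
    u0,v0,u1,v1=box; k=np.zeros_like(m);k[v0:v1,u0:u1]=m[v0:v1,u0:u1]
    n,l,s,ce=cv2.connectedComponentsWithStats(k); 
    if n<2:return None,None,0
    i=1+np.argmax(s[1:,4]); return ce[i],l==i,s[i]
E
cat > m.py <<'E'
from h import *
c=dict(np.load("pics/top0.npz"));s=dict(np.load("pics/side0.npz"))
for n,lo,hi,b,z in(("vent",(45,100,40),(80,255,255),(225,125,345,200),.011),("gate",(5,150,90),(18,255,255),(225,125,345,200),.011),
  ("blue",(95,120,40),(125,255,255),(270,210,310,245),.01),("red",(172,120,40),(180,255,255),(385,205,420,240),.01),("gauge",(20,100,60),(35,255,255),(322,215,352,245),.02),):
    ce,m,st=seg(c,lo,hi,b); print(n,ce,st,cross(c,ce,z).round(4) if ce is not None else "")
im=cv2.cvtColor(c["image"],cv2.COLOR_RGB2BGR);si=cv2.cvtColor(s["image"],cv2.COLOR_RGB2BGR)
a=cv2.resize(im[180:285,110:260],(800,560),interpolation=cv2.INTER_CUBIC);cv2.imwrite("pics/cropA.png",a)
b=cv2.resize(im[205:245,270:420],(800,213),interpolation=cv2.INTER_CUBIC);d=cv2.resize(si[140:225,120:280],(700,372),interpolation=cv2.INTER_CUBIC)
d=cv2.copyMakeBorder(d,0,0,0,100,0);cv2.imwrite("pics/cropB.png",np.vstack([b,d]))
for u in((140,193),(183,220),(153,258)): 
    for w in (54,): print(u,cross(c,u,.072).round(3),"px per 55mm",498*.055/(c["R"]@cross(c,u,.072)+c["t"])[2])
E
python3 m.py
```

```text
vent [242.44578313 156.47590361] [230 145  26  24 498] [0.6284 0.1319 0.011 ]
gate [321.7673913 166.3173913] [310 155  24  24 460] [ 0.5957 -0.0852  0.011 ]
blue [291.95731707 226.4695122 ] [285 219  15  16 164] [ 4.316e-01 -1.000e-04  1.000e-02]
red [400.  223.5] [400 223   1   2   2] [ 0.4338 -0.2893  0.01  ]
gauge [336.64383562 228.00684932] [329 220  17  17 146] [ 0.4237 -0.1186  0.02  ]
(140, 193) [0.519 0.393 0.072] px per 55mm 21.187624260943025
(183, 220) [0.446 0.28  0.072] px per 55mm 21.42558291430322
(153, 258) [0.35  0.354 0.072] px per 55mm 21.708839671992347
```

View pics/cropA.png

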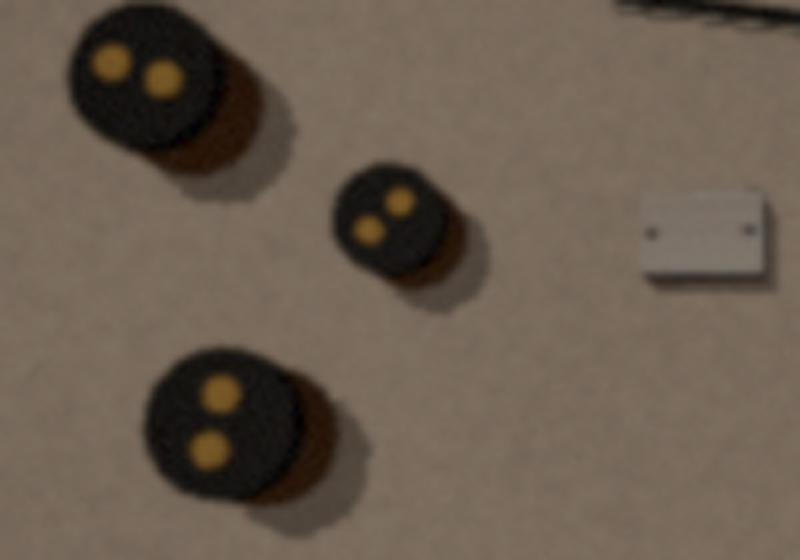

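View pics/cropB.png

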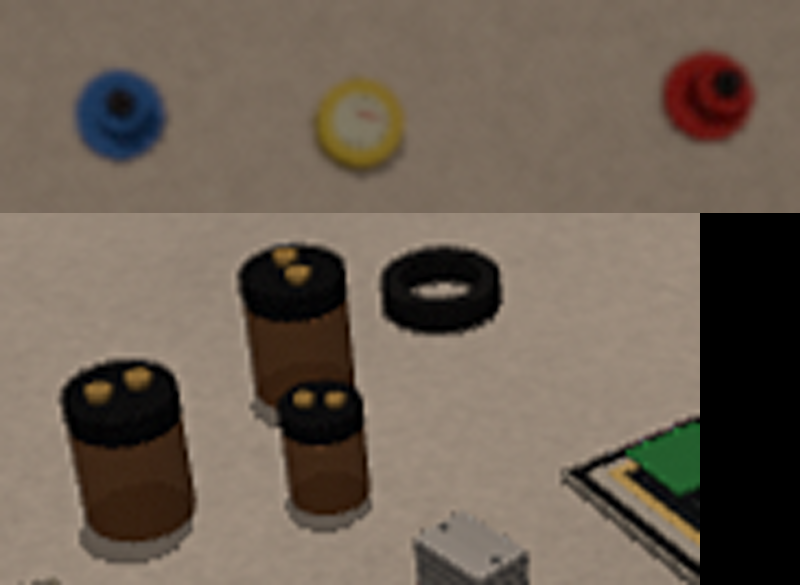

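Crop A: the small pot's lid, at crop (388,220), is about 21.6 px across. At that depth 55 mm covers 21.4 px, so this is the pot. The other two lids are about 29 px (75 mm), so they're decoys. The caul's long side runs along world y. Crop B: the blue foot is at (120,115), the gauge at (360,123) and the red foot at (708,97). Next I'll refine the positions with both cameras.

```bash
cat > m2.py <<'E'
from h import *
c=dict(np.load("pics/top0.npz"));s=dict(np.load("pics/side0.npz"))
def circ(z,uv): return cross(c,uv,z)[:2].round(4)
h=c["image"].astype(int)
# red foot
m=((h[...,0]-h[...,1])>45).astype(np.uint8);m[:205]=0;m[245:]=0;m[:,:385]=0;m[:,425:]=0
x,y,w,hh=cv2.boundingRect(m);print("red bbox",x,y,w,hh,circ(.008,(x+w/2-.5,y+hh/2-.5)))
ce,m,st=seg(c,(95,120,40),(125,255,255),(270,210,310,245));print("blue bbox",circ(.008,(st[0]+st[2]/2-.5,st[1]+st[3]/2-.5)))
# white dial of gauge / bbox at ~z .02
ce,m,st=seg(c,(20,100,60),(35,255,255),(322,215,352,245));print("gauge",circ(.026,(st[0]+st[2]/2-.5,st[1]+st[3]/2-.5)))
g=h.mean(2);sub=g[208:240,222:262];m=(sub>118).astype(np.uint8);print("thr",np.percentile(sub,[50,80,90]))
m=(sub>(np.median(sub)+sub.max())/2).astype(np.uint8);r=cv2.minAreaRect(cv2.findNonZero(m));print(r)
b=cv2.boxPoints(r)+[222,208];X=np.array([cross(c,p,.04)[:2] for p in b]);print("caul",X.mean(0).round(4),X.round(4).tolist())
sub=g[205:240,165:205];m=(sub<45).astype(np.uint8);print("pot lid",cv2.boundingRect(m))
print("pot",circ(.072,(182.4,220.9)));print("tape",circ(.012,(140,149)))
# side-view overlay check
im=cv2.cvtColor(s["image"],cv2.COLOR_RGB2BGR)
import sys
P=eval(sys.argv[1]) if len(sys.argv)>1 else {}
big=cv2.resize(im[140:340,120:400],None,fx=2.857,fy=2.857,interpolation=cv2.INTER_CUBIC)
for (x,y,r,z) in P:
    q=np.array([[proj(s,(x+r*np.cos(a),y+r*np.sin(a),z)) for a in np.linspace(0,6.28,40)]])
    cv2.polylines(big,[np.int32((q[0]-[120,140])*2.857)],True,(255,0,255),1)
cv2.imwrite("pics/ov.png",big)
E
python3 m2.py "[(.4316,0,.023,0),(.4337,-.289,.023,0),(.4237,-.1186,.022,.028),(.446,.28,.0275,.072)]"
```

```text
red bbox 395 215 16 16 [ 0.4366 -0.2965]
blue bbox [ 4.318e-01 -3.000e-04]
gauge [ 0.423  -0.1189]
thr [106.33333333 110.         113.        ]
((18.5, 14.5), (13.0, 21.0), 90.0)
caul [0.4408 0.135 ] [[0.4586, 0.1626], [0.4575, 0.1072], [0.423, 0.1075], [0.4241, 0.1625]]
pot lid (8, 6, 24, 23)
pot [0.4432 0.2811]
tape [0.6558 0.4153]
```

View pics/ov.png

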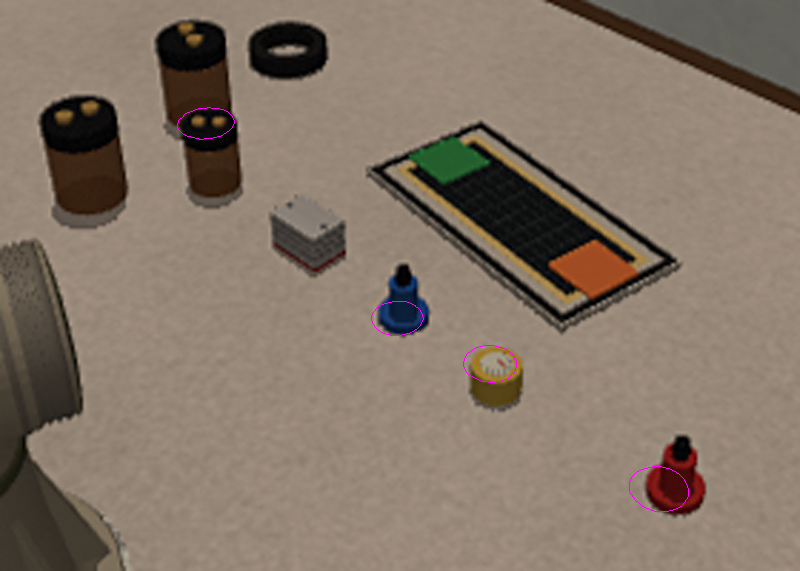

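The small pot at overlay (210,120) and the other parts are confirmed. The two cameras differ by about 3 mm with the same offset everywhere, so I'll use the top camera for both picks and targets and the bias cancels. The caul goes first.

```bash
cat > go.py <<'E'
import sys
from h import *
from scipy.spatial.transform import Rotation as Ro
# go.py  x y z yangle_deg [x y z ang ...]: shift in tool units (40mm) from measured pose, each from previous target
s=get_state();q=s["orientation"];R=Ro.from_quat([q[1],q[2],q[3],q[0]]).as_matrix();p=s["tcp_pos"]
a=np.degrees(np.arctan2(R[1,1],R[0,1]));print("at",s["clock"].round(2),p.round(4),"yang",a.round(2),"tilt z",R[:,2].round(3),"gap",round(s["finger_gap"],4),"F",s["wrist_force"].round(1))
v=list(map(float,sys.argv[1:]))
for i in range(0,len(v),4):
    t=np.array(v[i:i+3]);b=np.radians(a);X=np.array([np.sin(b)*1,-np.cos(b),0])*-1;Y=np.array([np.cos(b),np.sin(b),0])
    d=t-p;turn=-np.radians(v[i+3]-a)
    print("travel",np.round([d@X/.04,d@Y/.04,-d[2]/.04],2).tolist(),"turn",round(turn,3),"rows@full",round(np.linalg.norm(d)/.0417,1));p=t;a=v[i+3]
E
python3 go.py .44 .133 .16 90.7 .44 .133 .03 90.7 .44 .133 .006 90.7 .44 .133 .09 90.7 .612 .0234 .09 81.4 .612 .0234 .015 81.4
```

```text
Traceback (most recent call last):
  File "go.py", line 6, in <module>
    a=np.degrees(np.arctan2(R[1,1],R[0,1]));print("at",s["clock"].round(2),p.round(4),"yang",a.round(2),"tilt z",R[:,2].round(3),"gap",round(s["finger_gap"],4),"F",s["wrist_force"].round(1))
                                                       ^^^^^^^^^^^^^^^^
AttributeError: 'float' object has no attribute 'round'
```

```bash
sed -i 's/s\["clock"\].round(2)/round(float(s["clock"]),2)/' go.py
python3 go.py .44 .133 .16 90.7 .44 .133 .03 90.7 .44 .133 .006 90.7 .44 .133 .09 90.7 .612 .0234 .09 81.4 .612 .0234 .015 81.4
```

```text
at 0.1 [0.1442 0.5561 0.2305] yang 75.46 tilt z [-0.001 -0.002 -1.   ] gap 0.0853 F [ 0.7 -0.7 -0. ]
travel [-9.81, -8.38, 1.76] turn -0.266 rows@full 12.5
travel [0.0, 0.0, 3.25] turn -0.0 rows@full 3.1
travel [0.0, 0.0, 0.6] turn -0.0 rows@full 0.6
travel [0.0, 0.0, -2.1] turn -0.0 rows@full 2.0
travel [-4.27, -2.79, -0.0] turn 0.162 rows@full 4.9
travel [0.0, 0.0, 1.88] turn -0.0 rows@full 1.8
```

```bash
A='{"travel":[[-0.7,-0.6,0]],"turn":[0]}'; unset A
python3 -m crank '{"travel":[[-0.65,-0.56,0],[-1.31,-1.12,0],[-1.96,-1.68,0],[-2.62,-2.23,0],[-3.27,-2.79,0]],"turn":[0,0,0,0,0]}' 85 >/dev/null
python3 -m crank '{"travel":[[-0.65,-0.56,0],[-1.31,-1.12,0],[-1.96,-1.68,0],[-2.62,-2.23,0],[-3.27,-2.79,0]],"turn":[0,0,0,0,0]}' >/dev/null
python3 -m crank '{"travel":[[-0.65,-0.56,0.3],[-1.31,-1.12,0.6],[-1.96,-1.68,1.0],[-2.62,-2.23,1.4],[-3.27,-2.79,1.76]],"turn":[-0.06,-0.12,-0.18,-0.24,-0.266]}'
python3 -m crank '{"travel":[[0,0,0],[0,0,0]],"turn":[0,0]}' 
python3 go.py .44 .133 .06 90.7
python3 - <<'E'
from h import *
c=read_camera("wrist");np.savez("pics/w1.npz",**c);cv2.imwrite("pics/w1.png",cv2.cvtColor(c["image"],cv2.COLOR_RGB2BGR))
E
```

```text
clock: 1.35
tcp_pos: [0.4405, 0.1324, 0.1599]
orientation: [-0.0, -0.007, 1.0, 0.0]
wrist_force: [0.9, -0.3, -0.1]
finger_gap: 0.0847
clock: 1.52
tcp_pos: [0.4399, 0.1325, 0.1597]
orientation: [-0.001, -0.004, 1.0, -0.0]
wrist_force: [-0.8, 0.5, 0.6]
finger_gap: 0.085
at 1.52 [0.4399 0.1325 0.1597] yang 90.46 tilt z [-0.003 -0.    -1.   ] gap 0.085 F [-0.8  0.5  0.6]
travel [-0.0, 0.01, 2.49] turn -0.004 rows@full 2.4
```

View pics/w1.png

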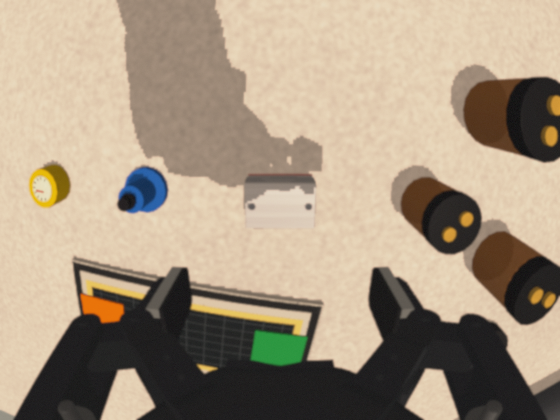

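Wrist view: the caul's top is centred near (280,206), midway between the fingers (u about 280), so the jaw direction is good. I'll compute its world position with the fisheye model.

```bash
cat >> h.py <<'E'
def wcross(c,uv,z):
    K,R,t=c["K"],c["R"],c["t"]; a=(np.array(uv,float)-K[:2,2])/K[0,0]; r=np.hypot(*a)
    d=R.T@np.array([a[0]/r*np.sin(r),a[1]/r*np.sin(r),np.cos(r)]) ; o=-R.T@t
    return (o+d*(z-o[2])/d[2]).round(4)
E
python3 - <<'E'
from h import *
c=dict(np.load("pics/w1.npz"))
for n,uv,z in(("caul dots",(252,207),.04),("",(308,207),.04),("caul near",(280,228),.04),("caul far",(280,186),.04),("vent",(277,348),.011),("blue foot",(145,189),.005),("gauge",(43,188),.028),("pot lid",(451,221),.072)): print(n,wcross(c,uv,z))
E
```

```text
caul dots [0.4438 0.1092 0.04  ]
 [0.4434 0.1566 0.04  ]
caul near [0.4626 0.1331 0.04  ]
caul far [0.4253 0.1328 0.04  ]
vent [0.6251 0.1309 0.011 ]
blue foot [ 0.4365 -0.0021  0.005 ]
gauge [ 0.4277 -0.1184  0.028 ]
pot lid [0.4445 0.2752 0.072 ]
```

```bash
python3 -m crank '{"travel":[[-0.08,0,0.9],[-0.08,0,1.8],[-0.08,0,2.6],[-0.08,0,3.3],[-0.08,0,3.83]],"turn":[0,0,0,0,0]}' 85 >/dev/null
python3 -m crank '{"travel":[[0,0,0],[0,0,0],[0,0,0],[0,0,0],[0,0,0]],"turn":[0,0,0,0,0]}' 40 50
python3 -m crank '{"travel":[[0,0,0],[0,0,0],[0,0,-0.6],[0,0,-1.3],[0,0,-2.0]],"turn":[0,0,0,0,0]}'
python3 go.py .612 .0234 .085 81.4 .612 .0234 .015 81.4
```

```text
clock: 2.4
tcp_pos: [0.4445, 0.1346, 0.0091]
orientation: [0.001, -0.006, 1.0, 0.0]
wrist_force: [-0.0, 0.4, -2.8]
finger_gap: 0.0589
clock: 2.82
tcp_pos: [0.4424, 0.1338, 0.0882]
orientation: [-0.001, -0.006, 1.0, -0.0]
wrist_force: [1.0, -0.3, -3.3]
finger_gap: 0.0592
at 2.82 [0.4424 0.1338 0.0882] yang 90.68 tilt z [-0.002 -0.    -1.   ] gap 0.0592 F [ 1.  -0.3 -3.3]
travel [-4.21, -2.81, 0.08] turn 0.162 rows@full 4.9
travel [0.0, 0.0, 1.75] turn -0.0 rows@full 1.7
```

```bash
python3 -m crank '{"travel":[[-0.5,-0.35,0],[-1.1,-0.75,0],[-1.7,-1.15,0],[-2.3,-1.55,0],[-2.9,-1.93,0]],"turn":[0.03,0.06,0.09,0.12,0.162]}'>/dev/null
python3 -m crank '{"travel":[[0,0,0],[0,0,0]],"turn":[0,0]}'>/dev/null
python3 go.py .612 .0234 .085 81.4 .612 .0234 .018 81.4
```

```text
at 3.4 [0.5615 0.0571 0.0875] yang 81.3 tilt z [ 0.  0. -1.] gap 0.059 F [-0.3 -0.2 -3.7]
travel [-1.38, -0.64, 0.06] turn -0.002 rows@full 1.5
travel [0.0, 0.0, 1.68] turn -0.0 rows@full 1.6
```

```bash
python3 -m crank '{"travel":[[-0.45,-0.2,0],[-0.9,-0.42,0],[-1.38,-0.64,0.06],[-1.38,-0.64,0.06],[-1.38,-0.64,0.06]],"turn":[0,0,0,0,0]}'>/dev/null
python3 go.py .612 .0234 .018 81.4
python3 - <<'E'
from h import *
c=read_camera("top");np.savez("pics/t2.npz",**c);im=cv2.cvtColor(c["image"],cv2.COLOR_RGB2BGR)
w=read_camera("wrist");np.savez("pics/w2.npz",**w);wm=cv2.cvtColor(w["image"],cv2.COLOR_RGB2BGR)
cv2.imwrite("pics/t2.png",np.vstack([cv2.resize(im[120:200,210:350],(560,320),interpolation=cv2.INTER_CUBIC),wm[140:420]]))
E
```

```text
at 3.82 [0.6105 0.0248 0.0848] yang 81.4 tilt z [-0.001  0.001 -1.   ] gap 0.0593 F [-0.2  0.  -3. ]
travel [-0.04, -0.03, 1.67] turn 0.0 rows@full 1.6
```

View pics/t2.png

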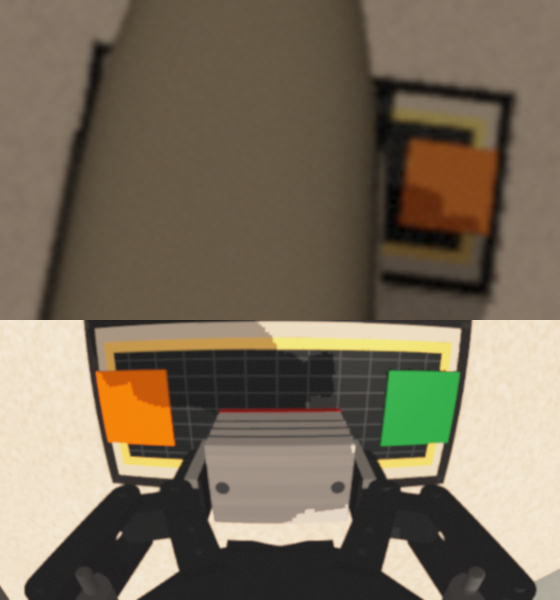

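Wrist view, with the caul held level over the mould: the orange pad is centred near (136,407) and the green pad near (420,408) in the composite (subtract 180 for raw rows). I'll localise both pads with the wrist camera.

```bash
cat >> h.py <<'E'
def pads(w):
    o=[]
    for lo,hi in(((45,100,60),(80,255,255)),((5,180,100),(16,255,255))):
        ce,m,st=seg(w,lo,hi,(0,0,560,420)); b=cv2.boxPoints(cv2.minAreaRect(cv2.findNonZero(m.astype(np.uint8))))
        ys,xs=np.nonzero(m);X=np.array([wcross(w,(u+1e-6,v),.011)[:2] for u,v in zip(xs,ys)])
        r=cv2.minAreaRect(np.float32(X*1000));o.append(r);print("pad",X.mean(0).round(4),np.round(r[0],1),np.round(r[1],1))
E
python3 - <<'E'
from h import *
pads(dict(np.load("pics/w2.npz")))
E
```

```text
pad [0.6311 0.1295] [632.4 130.9] [62.2 62. ]
pad [ 0.5985 -0.0846] [599.6 -86.3] [62.3 62. ]
```

```bash
python3 go.py .6155 .0223 .018 81.4
python3 -m crank '{"travel":[[-0.06,-0.03,0.4],[-0.11,-0.05,0.8],[-0.11,-0.05,1.2],[-0.11,-0.05,1.5],[-0.11,-0.05,1.67]],"turn":[0,0,0,0,0]}'
python3 -m crank '{"travel":[[0,0,0],[0,0,0],[0,0,0]],"turn":[0,0,0]}'
```

```text
at 3.92 [0.6094 0.0255 0.0849] yang 81.46 tilt z [-0.002  0.001 -1.   ] gap 0.059 F [-0.5 -0.2 -2.5]
travel [-0.16, -0.06, 1.67] turn 0.001 rows@full 1.6
clock: 4.33
tcp_pos: [0.6127, 0.0231, 0.0169]
orientation: [-0.002, 0.074, 0.997, 0.0]
wrist_force: [0.5, 0.4, -3.5]
finger_gap: 0.0587
clock: 4.58
tcp_pos: [0.6151, 0.0225, 0.0191]
orientation: [0.0, 0.075, 0.997, 0.0]
wrist_force: [-0.1, 0.1, -2.9]
finger_gap: 0.0594
```

```bash
python3 -m crank '{"travel":[[0,0,0.03],[0,0,0.06],[0,0,0.06]],"turn":[0,0,0]}'
python3 -m crank '{"travel":[[0,0,0.02],[0,0,0.04],[0,0,0.04]],"turn":[0,0,0]}'
```

```text
clock: 4.83
tcp_pos: [0.6155, 0.0221, 0.0166]
orientation: [0.001, 0.075, 0.997, 0.0]
wrist_force: [0.4, 0.6, -2.1]
finger_gap: 0.0594
clock: 5.08
tcp_pos: [0.6156, 0.0221, 0.0165]
orientation: [0.001, 0.075, 0.997, 0.0]
wrist_force: [-3.3, -0.3, 9.4]
finger_gap: 0.0594
```

```bash
python3 -m crank '{"travel":[[0,0,-0.05],[0,0,-0.05],[0,0,-0.05],[0,0,-0.05]],"turn":[0,0,0,0]}' 80 >/dev/null
python3 -m crank '{"travel":[[0,0,-0.4],[0,0,-1.0],[0,0,-1.8],[0,0,-2.6],[0,0,-3.4]],"turn":[0,0,0,0,0]}'
python3 go.py .4275 -.1185 .155 81.4
```

```text
clock: 5.83
tcp_pos: [0.6147, 0.0221, 0.1533]
orientation: [-0.001, 0.075, 0.997, 0.0]
wrist_force: [0.6, 0.1, -1.0]
finger_gap: 0.0802
at 5.83 [0.6147 0.0221 0.1533] yang 81.42 tilt z [-0.001  0.    -1.   ] gap 0.0802 F [ 0.6  0.1 -1. ]
travel [4.1, -4.17, -0.04] turn 0.0 rows@full 5.6
```

```bash
python3 -m crank '{"travel":[[0.6,-0.6,0],[1.1,-1.1,0],[1.7,-1.7,0],[2.2,-2.2,0],[2.7,-2.7,0]],"turn":[0,0,0,0,0]}'>/dev/null
python3 -m crank '{"travel":[[0.5,-0.5,0],[1.0,-1.0,0],[1.4,-1.47,0],[1.4,-1.47,0],[1.4,-1.47,0]],"turn":[0,0,0,0,0]}'>/dev/null
python3 - <<'E'
from h import *
w=read_camera("wrist");np.savez("pics/w3.npz",**w);cv2.imwrite("pics/w3.png",cv2.cvtColor(w["image"],cv2.COLOR_RGB2BGR))
pads(w)
ce,m,st=seg(w,(20,120,60),(35,255,255),(150,60,420,300));print(ce,st)
E
python3 go.py
```

```text
pad [0.6257 0.1351] [631.7 130.3] [63.7 62.9]
pad [ 0.5976 -0.0864] [599.3 -86.4] [62.3 63.5]
[277.88443396 196.63757862] [ 253  172   50   54 1272]
at 6.72 [ 0.4282 -0.1187  0.1527] yang 81.35 tilt z [ 0.001  0.    -1.   ] gap 0.0799 F [ 0.4 -0.8  0. ]
```

View pics/w3.png

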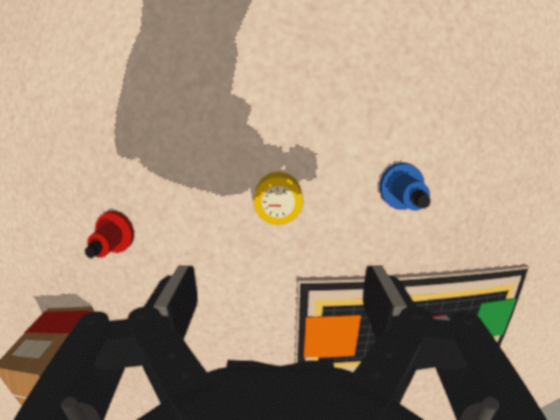

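Wrist view: the gauge dial is at (278,201), the red foot at (115,231) and the blue foot at (401,187).

```bash
python3 - <<'E'
from h import *
w=dict(np.load("pics/w3.npz"))
for n,uv,z in(("gauge",(278,201),.028),("red",(115,231),.007),("blue",(401,187),.007)):print(n,wcross(w,uv,z))
E
python3 go.py .4295 -.1193 .008 81.4
```

```text
gauge [ 0.4275 -0.1203  0.028 ]
red [ 0.4391 -0.2949  0.007 ]
blue [ 0.4371 -0.003   0.007 ]
at 6.72 [ 0.4282 -0.1187  0.1527] yang 81.35 tilt z [ 0.001  0.    -1.   ] gap 0.0799 F [ 0.4 -0.8  0. ]
travel [-0.03, -0.01, 3.62] turn -0.001 rows@full 3.5
```

```bash
python3 -m crank '{"travel":[[0.01,-0.03,0.8],[0.01,-0.03,1.6],[0.01,-0.03,2.4],[0.01,-0.03,3.1],[0.01,-0.03,3.62]],"turn":[0,0,0,0,0]}' 80 >/dev/null
python3 -m crank '{"travel":[[0,0,0],[0,0,0],[0,0,0],[0,0,0],[0,0,0]],"turn":[0,0,0,0,0]}' 30 40
python3 -m crank '{"travel":[[0,0,0],[0,0,0],[0,0,-0.6],[0,0,-1.3],[0,0,-2.0]],"turn":[0,0,0,0,0]}'>/dev/null
python3 -m crank '{"travel":[[0,0,-0.4],[0,0,-0.4],[0,0,-0.4]],"turn":[0,0,0]}'
python3 go.py .6155 .0223 .11 81.4
```

```text
clock: 7.55
tcp_pos: [0.429, -0.12, 0.0092]
orientation: [0.001, 0.075, 0.997, -0.001]
wrist_force: [0.3, -0.2, -0.2]
finger_gap: 0.0428
clock: 8.22
tcp_pos: [0.4283, -0.1199, 0.1046]
orientation: [0.001, 0.075, 0.997, -0.0]
wrist_force: [-0.7, 0.9, -1.8]
finger_gap: 0.0423
at 8.22 [ 0.4283 -0.1199  0.1046] yang 81.41 tilt z [ 0.003 -0.001 -1.   ] gap 0.0423 F [-0.7  0.9 -1.8]
travel [-4.1, 4.21, -0.13] turn 0.0 rows@full 5.6
```

```bash
python3 -m crank '{"travel":[[-0.4,0.4,0],[-0.9,0.9,0],[-1.4,1.4,0],[-1.9,1.95,0],[-2.3,2.35,0]],"turn":[0,0,0,0,0]}'>/dev/null
python3 -m crank '{"travel":[[-0.5,0.5,0],[-1.0,1.0,0],[-1.4,1.45,0],[-1.7,1.77,0],[-1.7,1.77,0]],"turn":[0,0,0,0,0]}'>/dev/null
python3 -m crank '{"travel":[[0,0,0],[0,0,0]],"turn":[0,0]}'
python3 - <<'E'
from h import *
w=read_camera("wrist");np.savez("pics/w4.npz",**w);cv2.imwrite("pics/w4.png",cv2.cvtColor(w["image"],cv2.COLOR_RGB2BGR))
pads(w)
E
python3 go.py .6155 .0223 .058 81.4
```

```text
clock: 9.22
tcp_pos: [0.6087, 0.0194, 0.1021]
orientation: [-0.002, 0.075, 0.997, -0.0]
wrist_force: [0.1, 0.0, -0.6]
finger_gap: 0.0424
pad [0.6312 0.1296] [632.5 130.9] [62.2 61.9]
pad [ 0.5986 -0.0847] [599.6 -86.3] [62.1 61.8]
at 9.27 [0.6087 0.0191 0.1025] yang 81.38 tilt z [-0.003  0.    -1.   ] gap 0.0426 F [-0.7 -0.3 -1.6]
travel [-0.16, 0.1, 1.11] turn -0.0 rows@full 1.1
```

View pics/w4.png

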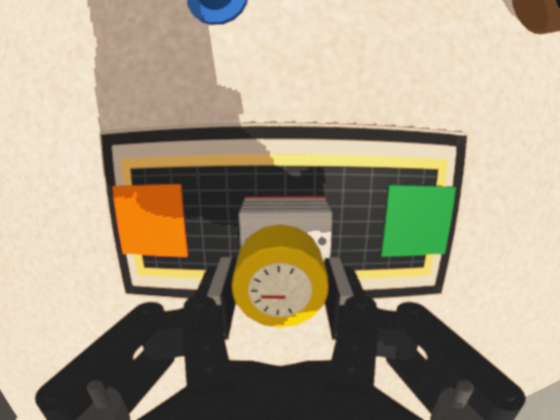

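The gauge is level in the jaws. The caul's robot-side top edge runs from (241,211) to (331,211) and its right dot is at (321,240). I'll compute the caul's centre from those.

Run:
```python
from h import *
w=dict(np.load("pics/w4.npz"))
a=wcross(w,(241,211),.048);b=wcross(w,(331,211),.048);d=wcross(w,(321,240),.048);print(a,b,d)
e=(b-a)[:2];print(np.linalg.norm(e));e/=np.linalg.norm(e);n=np.array([e[1],-e[0]]);print("ctr",(a+b)[:2]/2+.02*n,"from dot",d[:2]-.024*e,np.degrees(np.arctan2(e[1],e[0])))
```

```text
[ 0.5912 -0.0028  0.048 ] [0.5998 0.0542 0.048 ] [0.6189 0.0457 0.048 ]
0.057645121215936394
ctr [0.61527617 0.02271623] from dot [0.61531947 0.02196859] 81.42008722461985
```

```bash
python3 -m crank '{"travel":[[-0.1,0.06,0.2],[-0.17,0.11,0.5],[-0.17,0.11,0.8],[-0.17,0.11,1.0],[-0.17,0.11,1.0]],"turn":[0,0,0,0,0]}'
python3 -m crank '{"travel":[[0,0,0.04],[0,0,0.07],[0,0,0.07],[0,0,0.07]],"turn":[0,0,0,0]}'
```

```text
clock: 9.68
tcp_pos: [0.6156, 0.0228, 0.0607]
orientation: [-0.002, 0.075, 0.997, 0.0]
wrist_force: [-0.5, -0.1, -0.9]
finger_gap: 0.0427
clock: 10.02
tcp_pos: [0.6181, 0.0229, 0.0614]
orientation: [0.0, 0.075, 0.997, 0.0]
wrist_force: [0.3, -0.0, -1.1]
finger_gap: 0.0424
```

```bash
python3 -m crank '{"travel":[[0,0,0.03],[0,0,0.03],[0,0,0.03]],"turn":[0,0,0]}'
python3 -m crank '{"travel":[[0,0,0.03],[0,0,0.03],[0,0,0.03]],"turn":[0,0,0]}'
```

```text
clock: 10.27
tcp_pos: [0.6177, 0.0229, 0.0599]
orientation: [0.0, 0.075, 0.997, 0.0]
wrist_force: [-0.3, -0.1, -0.7]
finger_gap: 0.0426
clock: 10.52
tcp_pos: [0.6176, 0.0229, 0.0584]
orientation: [-0.0, 0.075, 0.997, 0.0]
wrist_force: [0.2, -0.4, -0.3]
finger_gap: 0.0423
```

```bash
python3 -m crank '{"travel":[[0.02,0,0.03],[0.02,0,0.03],[0.02,0,0.03]],"turn":[0,0,0]}'
python3 -m crank '{"travel":[[0,0,0.03],[0,0,0.03],[0,0,0.03]],"turn":[0,0,0]}'
```

```text
clock: 10.77
tcp_pos: [0.6167, 0.0231, 0.0572]
orientation: [-0.0, 0.075, 0.997, 0.0]
wrist_force: [0.0, -0.7, -0.6]
finger_gap: 0.0423
clock: 11.02
tcp_pos: [0.617, 0.023, 0.057]
orientation: [0.0, 0.075, 0.997, -0.0]
wrist_force: [-2.7, 0.2, 5.7]
finger_gap: 0.0424
```

```bash
python3 -m crank '{"travel":[[0,0,-0.02],[0,0,-0.02],[0,0,-0.02],[0,0,-0.02]],"turn":[0,0,0,0]}' 75
python3 -m crank '{"travel":[[0,0,-0.3],[0,0,-0.8],[0,0,-1.5],[0,0,-2.2],[0,0,-2.8]],"turn":[0,0,0,0,0]}'
python3 go.py .4370 -.0030 .155 81.4 .437 -.003 .015 81.4
```

```text
clock: 11.35
tcp_pos: [0.6169, 0.023, 0.0567]
orientation: [-0.0, 0.075, 0.997, 0.0]
wrist_force: [0.4, 0.2, -0.1]
finger_gap: 0.0755
clock: 11.77
tcp_pos: [0.617, 0.023, 0.1704]
orientation: [0.0, 0.075, 0.997, 0.0]
wrist_force: [-0.4, 0.6, -0.2]
finger_gap: 0.075
at 11.77 [0.617  0.023  0.1704] yang 81.41 tilt z [ 0.  0. -1.] gap 0.075 F [-0.4  0.6 -0.2]
travel [4.35, -1.31, 0.39] turn 0.0 rows@full 4.4
travel [0.0, 0.0, 3.5] turn -0.0 rows@full 3.4
```

```bash
python3 -m crank '{"travel":[[0.7,-0.21,0],[1.5,-0.45,0.1],[2.3,-0.7,0.1],[3.1,-0.94,0.2],[3.6,-1.1,0.3]],"turn":[0,0,0,0,0]}' >/dev/null
python3 -m crank '{"travel":[[0.4,-0.1,0],[0.75,-0.18,0.09],[0.75,-0.18,0.09],[0.75,-0.18,0.09]],"turn":[0,0,0,0]}' >/dev/null
python3 go.py .4367 -.002 .015 81.4
python3 - <<'E'
from h import *
w=read_camera("wrist");np.savez("pics/w5.npz",**w)
ce,m,st=seg(w,(95,130,30),(125,255,255),(150,60,420,300));print(ce,st)
print(wcross(w,(st[0]+st[2]/2,st[1]+24),.01), "left/right",wcross(w,(st[0],st[1]+24),.01),wcross(w,(st[0]+st[2],st[1]+24),.01),"far edge",wcross(w,(ce[0],st[1]),.006))
pads(w)
E
```

```text
at 12.52 [ 0.437  -0.0017  0.1535] yang 81.39 tilt z [ 0.001  0.    -1.   ] gap 0.0749 F [ 0.7 -0.7 -0.5]
travel [0.01, -0.01, 3.46] turn -0.0 rows@full 3.3
[279.64142091 190.90214477] [ 256  170   48   48 1492]
[ 0.4363 -0.0011  0.01  ] left/right [ 0.433  -0.0227  0.01  ] [0.4395 0.0206 0.01  ] far edge [0.415  0.0018 0.006 ]
pad [0.6083 0.1569] [607.8 155.4] [21.4  5.9]
pad [ 0.5971 -0.0857] [599.3 -86.3] [62.5 63.8]
```

```bash
python3 -m crank '{"travel":[[0.01,0.01,0.8],[0.01,0.01,1.6],[0.01,0.01,2.4],[0.01,0.01,3.0],[0.01,0.01,3.43]],"turn":[0,0,0,0,0]}' 70 >/dev/null
python3 -m crank '{"travel":[[0,0,0],[0,0,0],[0,0,0],[0,0,0],[0,0,0]],"turn":[0,0,0,0,0]}' 15 30
python3 -m crank '{"travel":[[0,0,0],[0,0,0],[0,0,-0.6],[0,0,-1.3],[0,0,-2.0]],"turn":[0,0,0,0,0]}'>/dev/null
python3 -m crank '{"travel":[[0,0,-0.2],[0,0,-0.2],[0,0,-0.2]],"turn":[0,0,0]}'
python3 go.py .632 .1307 .1 81.4
```

```text
clock: 13.4
tcp_pos: [0.4386, -0.0014, 0.0175]
orientation: [0.002, 0.075, 0.997, -0.0]
wrist_force: [1.0, 0.4, 1.2]
finger_gap: 0.025
clock: 14.07
tcp_pos: [0.4369, -0.0012, 0.104]
orientation: [0.0, 0.075, 0.997, -0.0]
wrist_force: [-0.2, -0.1, -0.2]
finger_gap: 0.0249
at 14.07 [ 0.4369 -0.0012  0.104 ] yang 81.42 tilt z [ 0.001 -0.    -1.   ] gap 0.0249 F [-0.2 -0.1 -0.2]
travel [-4.33, 3.99, 0.1] turn 0.0 rows@full 5.6
```

```bash
python3 -m crank '{"travel":[[-0.4,0.5,0],[-0.9,1.0,0],[-1.4,1.5,0],[-1.9,2.05,0],[-2.3,2.4,0]],"turn":[0,0,0,0,0]}'>/dev/null
python3 -m crank '{"travel":[[-0.5,0.5,0],[-1.0,0.9,0],[-1.5,1.3,0],[-2.0,1.59,0],[-2.03,1.59,0]],"turn":[0,0,0,0,0]}'>/dev/null
python3 -m crank '{"travel":[[0,0,0],[0,0,0],[0,0,0]],"turn":[0,0,0]}'
python3 go.py .632 .1307 .032 81.4
```

```text
clock: 15.15
tcp_pos: [0.6302, 0.1303, 0.1028]
orientation: [-0.002, 0.075, 0.997, -0.0]
wrist_force: [-0.3, 0.1, -1.3]
finger_gap: 0.025
at 15.15 [0.6302 0.1303 0.1028] yang 81.39 tilt z [-0.003 -0.    -1.   ] gap 0.025 F [-0.3  0.1 -1.3]
travel [-0.04, 0.02, 1.77] turn -0.0 rows@full 1.7
```

```bash
python3 -m crank '{"travel":[[-0.04,0.02,0.5],[-0.04,0.02,1.0],[-0.04,0.02,1.4],[-0.04,0.02,1.77],[-0.04,0.02,1.77]],"turn":[0,0,0,0,0]}'
python3 -m crank '{"travel":[[0,0,0.03],[0,0,0.05],[0,0,0.05]],"turn":[0,0,0]}'
python3 -m crank '{"travel":[[0,0,0.03],[0,0,0.03],[0,0,0.03]],"turn":[0,0,0]}'
```

```text
clock: 15.57
tcp_pos: [0.63, 0.1306, 0.03]
orientation: [-0.003, 0.075, 0.997, -0.0]
wrist_force: [-1.2, -0.6, -1.4]
finger_gap: 0.0247
clock: 15.82
tcp_pos: [0.6343, 0.1312, 0.0326]
orientation: [0.001, 0.075, 0.997, 0.0]
wrist_force: [0.4, -0.3, -0.6]
finger_gap: 0.0252
clock: 16.07
tcp_pos: [0.6339, 0.1314, 0.0307]
orientation: [0.0, 0.075, 0.997, 0.0]
wrist_force: [0.3, -0.2, -1.5]
finger_gap: 0.0249
```

```bash
python3 -m crank '{"travel":[[0.04,-0.01,0],[0.04,-0.01,0.03],[0.04,-0.01,0.03],[0.04,-0.01,0.03]],"turn":[0,0,0,0]}'
python3 -m crank '{"travel":[[0,0,0.025],[0,0,0.025],[0,0,0.025]],"turn":[0,0,0]}'
python3 -m crank '{"travel":[[0,0,0.025],[0,0,0.025],[0,0,0.025]],"turn":[0,0,0]}'
```

```text
clock: 16.4
tcp_pos: [0.6318, 0.1312, 0.0288]
orientation: [-0.0, 0.075, 0.997, 0.0]
wrist_force: [0.1, -0.3, -1.5]
finger_gap: 0.0252
clock: 16.65
tcp_pos: [0.632, 0.1313, 0.0285]
orientation: [0.0, 0.075, 0.997, 0.0]
wrist_force: [-2.6, -0.3, 5.2]
finger_gap: 0.0248
clock: 16.9
tcp_pos: [0.632, 0.1313, 0.0285]
orientation: [0.0, 0.075, 0.997, 0.0]
wrist_force: [-4.3, -0.3, 10.5]
finger_gap: 0.025
```

Outlet is in contact on the vent. Release it and go for the red inlet.

```bash
python3 -m crank '{"travel":[[0,0,-0.04],[0,0,-0.04],[0,0,-0.04],[0,0,-0.04]],"turn":[0,0,0,0]}' 65 >/dev/null
python3 -m crank '{"travel":[[0,0,-0.3],[0,0,-0.9],[0,0,-1.7],[0,0,-2.4],[0,0,-3.1]],"turn":[0,0,0,0,0]}'>/dev/null
python3 go.py .4395 -.2955 .155 81.4
```

```text
at 17.65 [0.6319 0.1312 0.1546] yang 81.42 tilt z [ 0.  0. -1.] gap 0.0654 F [ 0.5  0.6 -0.2]
travel [3.16, -11.27, -0.01] turn 0.0 rows@full 11.2
```

```bash
python3 -m crank '{"travel":[[0.2,-0.75,0],[0.42,-1.5,0],[0.63,-2.25,0],[0.84,-3.0,0],[1.05,-3.76,0]],"turn":[0,0,0,0,0]}'>/dev/null
python3 -m crank '{"travel":[[0.2,-0.75,0],[0.42,-1.5,0],[0.63,-2.25,0],[0.84,-3.0,0],[1.05,-3.76,0]],"turn":[0,0,0,0,0]}'>/dev/null
python3 -m crank '{"travel":[[0.2,-0.75,0],[0.42,-1.5,0],[0.63,-2.25,0],[0.85,-3.0,0],[1.06,-3.75,0]],"turn":[0,0,0,0,0]}'>/dev/null
python3 -m crank '{"travel":[[0,0,0],[0,0,0],[0,0,0]],"turn":[0,0,0]}'>/dev/null
python3 go.py
python3 - <<'E'
from h import *
w=read_camera("wrist");np.savez("pics/w6.npz",**w)
w2=dict(w);w2["image"]=w["image"][...,::-1].copy()  # red->blue hue, avoids wrap
ce,m,st=seg(w2,(110,130,30),(130,255,255),(150,60,420,300));print(ce,st)
print(wcross(w,(st[0]+st[2]/2,st[1]+24),.01),wcross(w,(st[0],st[1]+24),.01),wcross(w,(st[0]+st[2],st[1]+24),.01))
E
```

```text
at 19.15 [ 0.4397 -0.2955  0.1528] yang 81.38 tilt z [ 0.  0. -1.] gap 0.0648 F [0.8 0.1 0.1]
[277.03279666 193.16994633] [ 253  171   49   50 1677]
[ 0.4393 -0.2972  0.01  ] [ 0.4359 -0.3193  0.01  ] [ 0.4426 -0.2752  0.01  ]
```

```bash
python3 -m crank '{"travel":[[0.02,-0.04,0.8],[0.02,-0.04,1.6],[0.02,-0.04,2.4],[0.02,-0.04,3.0],[0.02,-0.04,3.41]],"turn":[0,0,0,0,0]}' 70 >/dev/null
python3 -m crank '{"travel":[[0,0,0],[0,0,0],[0,0,0],[0,0,0],[0,0,0]],"turn":[0,0,0,0,0]}' 15 30
python3 -m crank '{"travel":[[0,0,0],[0,0,0],[0,0,-0.6],[0,0,-1.3],[0,0,-2.0]],"turn":[0,0,0,0,0]}'>/dev/null
python3 -m crank '{"travel":[[0,0,-0.2],[0,0,-0.2],[0,0,-0.2]],"turn":[0,0,0]}'
python3 go.py .5995 -.0863 .1 81.4
```

```text
clock: 20.03
tcp_pos: [0.44, -0.2978, 0.0178]
orientation: [0.001, 0.075, 0.997, -0.001]
wrist_force: [0.1, 1.1, 3.3]
finger_gap: 0.0248
clock: 20.7
tcp_pos: [0.4388, -0.2974, 0.1042]
orientation: [0.0, 0.075, 0.997, -0.0]
wrist_force: [0.0, 0.7, -1.4]
finger_gap: 0.0251
at 20.7 [ 0.4388 -0.2974  0.1042] yang 81.41 tilt z [ 0.001 -0.001 -1.   ] gap 0.0251 F [ 0.   0.7 -1.4]
travel [-3.18, 5.82, 0.1] turn 0.0 rows@full 6.4
```

```bash
python3 -m crank '{"travel":[[-0.3,0.6,0],[-0.7,1.2,0],[-1.0,1.8,0],[-1.4,2.5,0],[-1.7,3.1,0]],"turn":[0,0,0,0,0]}'>/dev/null
python3 -m crank '{"travel":[[-0.4,0.7,0],[-0.8,1.5,0],[-1.2,2.2,0],[-1.48,2.72,0],[-1.48,2.72,0]],"turn":[0,0,0,0,0]}'>/dev/null
python3 -m crank '{"travel":[[0,0,0],[0,0,0],[0,0,0]],"turn":[0,0,0]}' >/dev/null
python3 -m crank '{"travel":[[0,0,0.5],[0,0,1.0],[0,0,1.4],[0,0,1.7],[0,0,1.7]],"turn":[0,0,0,0,0]}' >/dev/null
python3 -m crank '{"travel":[[0,0,0],[0,0,0],[0,0,0]],"turn":[0,0,0]}'
python3 go.py .5995 -.0863 .03 81.4
```

```text
clock: 22.45
tcp_pos: [0.5999, -0.0866, 0.0373]
orientation: [0.001, 0.075, 0.997, -0.0]
wrist_force: [-0.2, 0.3, -0.1]
finger_gap: 0.0254
at 22.45 [ 0.5999 -0.0866  0.0373] yang 81.37 tilt z [ 0.002 -0.    -1.   ] gap 0.0254 F [-0.2  0.3 -0.1]
travel [0.01, 0.01, 0.18] turn -0.0 rows@full 0.2
```

```bash
python3 -m crank '{"travel":[[0,0,0.06],[0,0,0.12],[0,0,0.17],[0,0,0.17],[0,0,0.17]],"turn":[0,0,0,0,0]}'
python3 -m crank '{"travel":[[0,0,0.025],[0,0,0.025],[0,0,0.025]],"turn":[0,0,0]}'
python3 -m crank '{"travel":[[0,0,0.025],[0,0,0.025],[0,0,0.025]],"turn":[0,0,0]}'
```

```text
clock: 22.87
tcp_pos: [0.5991, -0.0858, 0.0291]
orientation: [-0.0, 0.075, 0.997, 0.0]
wrist_force: [0.1, 0.0, -0.0]
finger_gap: 0.0249
clock: 23.12
tcp_pos: [0.5992, -0.0858, 0.0288]
orientation: [0.0, 0.075, 0.997, 0.0]
wrist_force: [-2.1, 0.5, 5.3]
finger_gap: 0.0248
clock: 23.37
tcp_pos: [0.5993, -0.0858, 0.0288]
orientation: [0.0, 0.075, 0.997, -0.0]
wrist_force: [-5.3, 1.2, 10.1]
finger_gap: 0.0251
```

```bash
python3 -m crank '{"travel":[[0,0,-0.04],[0,0,-0.04],[0,0,-0.04],[0,0,-0.04]],"turn":[0,0,0,0]}' 65 >/dev/null
python3 -m crank '{"travel":[[0,0,-0.3],[0,0,-0.9],[0,0,-1.7],[0,0,-2.6],[0,0,-3.5]],"turn":[0,0,0,0,0]}'>/dev/null
python3 go.py .445 .278 .17 81.4
```

```text
at 24.12 [ 0.5986 -0.0858  0.1694] yang 81.42 tilt z [-0.002  0.001 -1.   ] gap 0.0645 F [ 0.8 -0.6 -0.3]
travel [5.15, 8.42, -0.01] turn 0.0 rows@full 9.5
```

```bash
python3 -m crank '{"travel":[[0.35,0.55,0],[0.7,1.1,0],[1.1,1.7,0],[1.4,2.2,0],[1.7,2.8,0]],"turn":[0,0,0,0,0]}' 84 >/dev/null
python3 -m crank '{"travel":[[0.35,0.55,0],[0.7,1.1,0],[1.1,1.7,0],[1.4,2.2,0],[1.7,2.8,0]],"turn":[0,0,0,0,0]}'>/dev/null
python3 -m crank '{"travel":[[0.35,0.55,0],[0.7,1.1,0],[1.1,1.7,0],[1.4,2.2,0],[1.75,2.82,0]],"turn":[0,0,0,0,0]}'>/dev/null
python3 -m crank '{"travel":[[0,0,0],[0,0,0],[0,0,0]],"turn":[0,0,0]}' >/dev/null
python3 go.py
python3 - <<'E'
from h import *
w=read_camera("wrist");np.savez("pics/w7.npz",**w);cv2.imwrite("pics/w7.png",cv2.cvtColor(w["image"],cv2.COLOR_RGB2BGR))
E
```

```text
at 25.62 [0.4458 0.2777 0.1687] yang 81.45 tilt z [-0. -0. -1.] gap 0.0838 F [-0.  -0.2 -0.1]
```

View pics/w7.png

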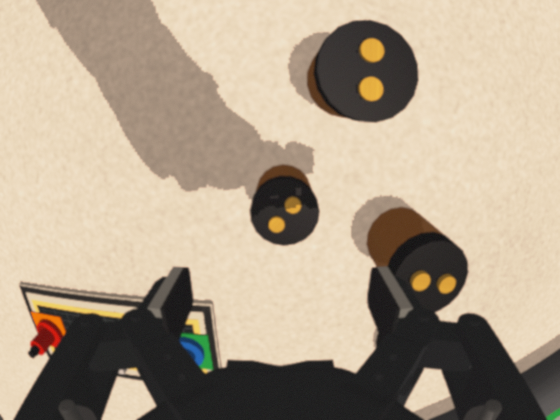

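The pot's lid centre is at (285,211), the two decoys are clear of the fingers' way down, and the red and blue fittings stand on their pads at lower left.

```bash
python3 - <<'E'
from h import *
w=dict(np.load("pics/w7.npz"))
print(wcross(w,(285,211),.072),wcross(w,(251,211),.07),wcross(w,(319,211),.07))
E
python3 go.py .4453 .2805 .019 81.4
```

```text
[0.4465 0.2819 0.072 ] [0.4432 0.2555 0.07  ] [0.4511 0.3082 0.07  ]
at 25.67 [0.446  0.2773 0.1687] yang 81.39 tilt z [-0. -0. -1.] gap 0.0839 F [-1.1  0.4 -0.2]
travel [0.03, 0.08, 3.74] turn -0.0 rows@full 3.6
```

```bash
python3 -m crank '{"travel":[[0,0.11,0],[0,0.11,0.6],[0,0.11,1.2],[0,0.11,1.8],[0,0.11,2.4]],"turn":[0,0,0,0,0]}' 84 >/dev/null
python3 -m crank '{"travel":[[0,0,0.5],[0,0,0.9],[0,0,1.2],[0,0,1.33],[0,0,1.33]],"turn":[0,0,0,0,0]}'
python3 -m crank '{"travel":[[0,0,0],[0,0,0],[0,0,0],[0,0,0],[0,0,0]],"turn":[0,0,0,0,0]}' 40 40
python3 -m crank '{"travel":[[0,0,0],[0,0,0],[0,0,-0.4],[0,0,-0.9],[0,0,-1.4]],"turn":[0,0,0,0,0]}'>/dev/null
python3 -m crank '{"travel":[[0,0,-0.4],[0,0,-0.9],[0,0,-1.4],[0,0,-1.5],[0,0,-1.5]],"turn":[0,0,0,0,0]}'
python3 go.py .6451 .2175 .13 81.4
```

```text
clock: 26.5
tcp_pos: [0.4459, 0.2812, 0.0184]
orientation: [-0.001, 0.076, 0.997, -0.001]
wrist_force: [-0.9, -0.5, -0.2]
finger_gap: 0.0841
clock: 26.92
tcp_pos: [0.4474, 0.2823, 0.0209]
orientation: [0.001, 0.075, 0.997, 0.0]
wrist_force: [-0.3, -2.3, 5.7]
finger_gap: 0.0535
clock: 27.75
tcp_pos: [0.4474, 0.2828, 0.137]
orientation: [0.001, 0.075, 0.997, 0.001]
wrist_force: [-0.5, 0.4, -3.3]
finger_gap: 0.0534
at 27.75 [0.4474 0.2828 0.137 ] yang 81.43 tilt z [ 0.003  0.002 -1.   ] gap 0.0534 F [-0.5  0.4 -3.3]
travel [-5.13, -0.88, 0.17] turn 0.0 rows@full 5.0
```

```bash
python3 -m crank '{"travel":[[-0.4,-0.07,0],[-0.9,-0.15,0],[-1.5,-0.25,0],[-2.1,-0.36,0],[-2.6,-0.45,0]],"turn":[0,0,0,0,0]}'>/dev/null
python3 -m crank '{"travel":[[-0.6,-0.1,0],[-1.2,-0.2,0],[-1.8,-0.3,0],[-2.3,-0.38,0],[-2.53,-0.43,0]],"turn":[0,0,0,0,0]}'>/dev/null
python3 -m crank '{"travel":[[0,0,0],[0,0,0],[0,0,0],[0,0,0]],"turn":[0,0,0,0]}' >/dev/null
python3 go.py .6451 .2175 .028 81.4
python3 - <<'E'
from h import *
w=read_camera("wrist");np.savez("pics/w8.npz",**w);cv2.imwrite("pics/w8.png",cv2.cvtColor(w["image"],cv2.COLOR_RGB2BGR))
E
```

```text
at 28.92 [0.6426 0.2174 0.1355] yang 81.48 tilt z [-0.001  0.    -1.   ] gap 0.0537 F [-0.6 -0.4 -1.8]
travel [-0.06, 0.01, 2.69] turn 0.001 rows@full 2.6
```

View pics/w8.png

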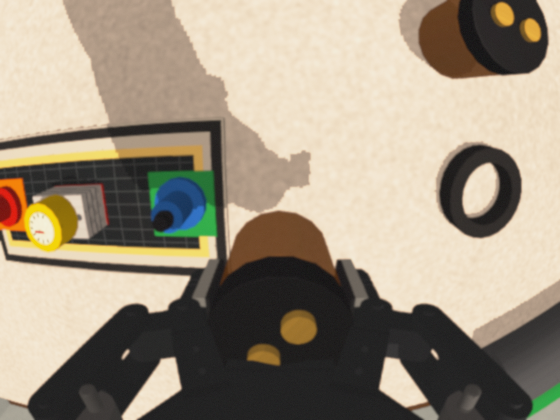

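The pot hangs level beyond the vent. The gauge sits on the caul, both fittings are on their pads, and the tape roll at (480,190) is clear. Lowering.

```bash
python3 -m crank '{"travel":[[-0.03,0,0.4],[-0.06,0.01,0.9],[-0.06,0.01,1.5],[-0.06,0.01,2.1],[-0.06,0.01,2.6]],"turn":[0,0,0,0,0]}'>/dev/null
python3 -m crank '{"travel":[[0,0,0],[0,0,0],[0,0,0],[0,0,0]],"turn":[0,0,0,0]}'
python3 -m crank '{"travel":[[0,0,0.04],[0,0,0.08],[0,0,0.08],[0,0,0.08]],"turn":[0,0,0,0]}'
python3 go.py .6451 .2175 .021 81.4
```

```text
clock: 29.72
tcp_pos: [0.6479, 0.2173, 0.0341]
orientation: [0.002, 0.075, 0.997, 0.001]
wrist_force: [0.7, 0.2, -2.5]
finger_gap: 0.0539
clock: 30.05
tcp_pos: [0.6466, 0.2168, 0.0288]
orientation: [0.0, 0.075, 0.997, 0.0]
wrist_force: [0.5, 0.2, -1.9]
finger_gap: 0.0536
at 30.05 [0.6466 0.2168 0.0288] yang 81.41 tilt z [ 0.  0. -1.] gap 0.0536 F [ 0.5  0.2 -1.9]
travel [0.04, 0.01, 0.19] turn 0.0 rows@full 0.2
```

```bash
python3 -m crank '{"travel":[[0.04,0.01,0.05],[0.04,0.01,0.1],[0.04,0.01,0.15],[0.04,0.01,0.15],[0.04,0.01,0.15]],"turn":[0,0,0,0,0]}'
python3 -m crank '{"travel":[[0,0,0.03],[0,0,0.03],[0,0,0.03]],"turn":[0,0,0]}'
python3 -m crank '{"travel":[[0,0,0.03],[0,0,0.03],[0,0,0.03]],"turn":[0,0,0]}'
```

```text
clock: 30.47
tcp_pos: [0.6447, 0.2174, 0.0221]
orientation: [-0.0, 0.075, 0.997, -0.0]
wrist_force: [0.3, 0.2, -1.7]
finger_gap: 0.0534
clock: 30.72
tcp_pos: [0.645, 0.2174, 0.0213]
orientation: [0.0, 0.075, 0.997, 0.0]
wrist_force: [-0.2, -0.3, -3.0]
finger_gap: 0.0533
clock: 30.97
tcp_pos: [0.6452, 0.2174, 0.021]
orientation: [0.0, 0.075, 0.997, 0.0]
wrist_force: [-2.7, -0.3, 4.5]
finger_gap: 0.0539
```

```bash
python3 -m crank '{"travel":[[0,0,-0.02],[0,0,-0.02],[0,0,-0.02],[0,0,-0.02]],"turn":[0,0,0,0]}' 70 >/dev/null
python3 -m crank '{"travel":[[0,0,-0.3],[0,0,-0.9],[0,0,-1.7],[0,0,-2.6],[0,0,-3.5]],"turn":[0,0,0,0,0]}'>/dev/null
python3 -m crank '{"travel":[[0,0,0],[0.8,0,-0.3],[1.6,0,-0.6],[2.4,0,-0.9],[3.2,0,-1.2]],"turn":[0,0,0,0,0]}'>/dev/null
python3 -m crank '{"travel":[[0.2,0.8,0],[0.5,1.6,0],[0.8,2.4,0],[1.0,3.2,0],[1.2,4.0,0]],"turn":[0,0,0,0,0]}'>/dev/null
python3 -m crank '{"travel":[[0,0.8,0],[0,1.6,0],[0,2.4,0],[0,2.4,0],[0,2.4,0]],"turn":[0,0,0,0,0]}'>/dev/null
python3 go.py
python3 - <<'E'
from h import *
t=read_camera("top");np.savez("pics/t9.npz",**t);s=read_camera("side");f=lambda c:cv2.cvtColor(c["image"],cv2.COLOR_RGB2BGR)
cv2.imwrite("pics/end.png",np.vstack([cv2.resize(f(t)[105:205,110:350],(720,300),interpolation=cv2.INTER_CUBIC),cv2.resize(f(s)[150:270,160:448],(720,300),interpolation=cv2.INTER_CUBIC)]))
E
```

```text
at 32.97 [0.5087 0.4982 0.208 ] yang 81.55 tilt z [-0.001 -0.001 -1.   ] gap 0.0703 F [ 0.8 -0.3  0.6]
```

View pics/end.png

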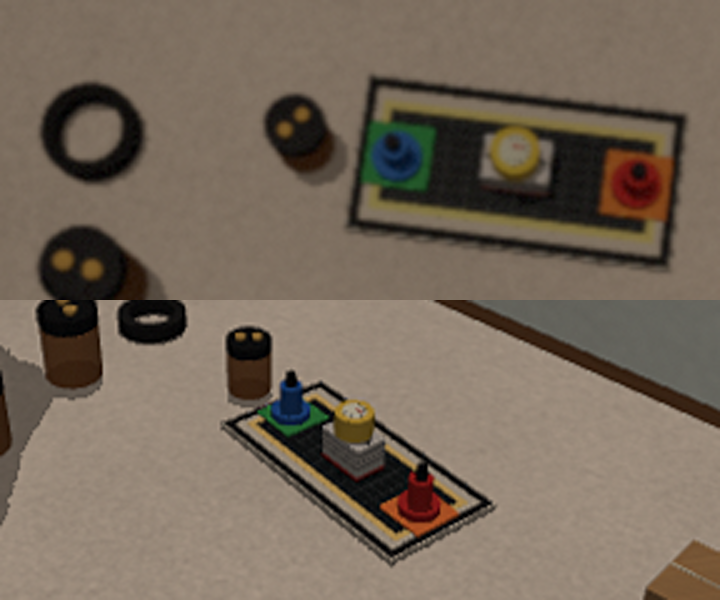

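Everything stands upright: pot lid at (296,124) in the crop, blue foot (396,158), gauge dial (514,152), red foot (637,185). I'll do a numeric check, then hand in.

Run:
```python
from h import *
t=dict(np.load("pics/t9.npz"));P=lambda u,v,z:cross(t,(110+u/3-.33,105+v/3-.33),z)[:2]
V=np.array([.6284,.1319]);G=np.array([.5957,-.0852]);e=(V-G)/np.linalg.norm(V-G);M=(V+G)/2
for n,p,T in(("blue",P(396,158,.017),V),("red",P(637,185,.017),G),("gauge",P(514,152,.076),M),("pot",P(296,124,.072),V)):
    d=p-T;print(n,"along/across mm",(d@e*1000).round(1),((d[0]*e[1]-d[1]*e[0])*1000).round(1))
print("tape",P(92,132,.018)); t0=dict(np.load("pics/top0.npz"))
d=np.abs(t["image"].astype(int)-t0["image"]).max(2);print("carton/tape px change",np.percentile(d[135:195,420:480],99),np.percentile(d[130:170,120:162],99))
hand_in()
```

```text
blue along/across mm 1.0 -4.3
red along/across mm -0.5 -1.5
gauge along/across mm 1.3 -1.6
pot along/across mm 85.3 0.5
tape [0.65488194 0.41259537]
carton/tape px change 8.0 10.0
the job is handed in; nothing more can be done
```

The mould is dressed and the job was handed in at about 33 s of the 115 s. I lowered the caul, gauge, pot and both fittings until the wrist force showed contact, then released them.

The last top-camera check is hand-read from pixels, so it is good to a few millimetres:

| Part | Position | Limit |
|---|---|---|
| Outlet (blue) | about 4.4 mm from the vent's centre | 12 mm |
| Inlet (red) | about 1.6 mm from the gate's centre | 12 mm |
| Gauge | about 2 mm from the mould's centre | 12 mm from the caul's centre |
| Pot | about 85 mm past the vent's centre, under 1 mm off the mould's long line | 69–110 mm, 20 mm |

- **Caul:** I measured it when it went down, with the wrist camera: within 1 mm of the mould's centre and lined up with its long side. I did not re-measure it at the end, so the gauge figure is relative to the mould rather than the caul.
- **Upright and undisturbed:** all five parts looked upright in the top and side views. The carton and tape roll showed no change between the first and last pictures.
- **Disagreement:** the top camera differed from the side and wrist cameras by about 3–4 mm. I used the wrist camera for the final picks and placings. The end figures compare top-camera readings with each other, so that offset largely cancels.

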